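Lock the lens and hold the imaging box open at its mark

TASK

Get the small grey imaging box ready for a look at the dish inside: first, with its white lid still shut, turn the black lock collar of the lens clockwise (seen from above) as far as it goes, so that its orange pointer stands at the green locked mark and the lens cannot drop out. Then lift the lid until it stands at the same angle as the red gauge arm on the left side of the box, and finish while still holding it there with the gripper: the lid falls shut if let go. Do not shift the red arm, and leave the timer, the beaker and the tube where they stand.

Things in the scene. Friction and masses are not known exactly. Their poses are not given: they have to be found in the camera images.
- imaging_box: grey open-topped box with a white hinged lid, fixed to the table; 140 (x) x 180 (y) x 90 mm high without the lid. Origin: centre of its underside on the table. Its front (handle side) faces its own -x, towards the robot; its left side is +y. Its own yaw varies
- lid (a joint): hinge of the lid (rad): 0 shut (level), grows as the front of the lid is lifted; ends at 1.7. The hinge line runs along the box's y axis at the far (+x) upper edge of the box. The lid with lens and collar weighs about 0.5 kg (varies by a quarter); it stays nowhere by itself and falls shut when released at any angle used here
- lid_hinge (a point): middle of the lid's hinge line, 95 mm above the table, in the mid-plane of the 10 mm thick lid plate
- lid_handle (a point): centre of the lid's handle: a black upright disc of 26 mm diameter, 14 mm thick along the box's y axis, on a 10 mm thick stem, standing 47 mm in front of the front edge of the lid plate; 190 mm from lid_hinge, 95 mm above the table when the lid is shut. Pinch it from above across its 14 mm (fingers closing along the box's y); it can turn between the fingers as the lid swings. Its x axis runs from the handle to the hinge along the lid
- collar (a joint): lock collar round the lens on top of the lid (rad): 0 unlocked (orange pointer at the grey mark, towards the right of the box), grows clockwise seen from above; 1.25 orange pointer at the green locked mark (towards the handle), 1.28 hard stop. Light friction, 0.05 N m; it stays where it is left
- collar_grip (a point): on the collar's axis at the height to grip: the collar is a black ribbed cylinder of 55 mm outer diameter and 30 mm height on a 68 mm flange 5 mm thick; this point lies 22 mm above the lid plate's top (122 mm above the table when shut), 17 mm above the flange, 13 mm below the collar's top edge. The lens stands 6 mm above the collar's top. The axis is upright when the lid is shut, 120 mm from the handle and 70 mm from the hinge line
- gauge (a joint): angle at which the red gauge arm stands (rad), measured like the lid's: 0 level, growing upward; the lid is at its mark when joint lid equals this value. It differs from start to start (0.60 to 1.05) and stays put by friction
- gauge_tip (a point): round tip of the red gauge arm, 90 mm from the hinge line; the arm is a 7 mm red bar on the box's left (+y) side, pivoted on the hinge line 104 mm to the left of lid_hinge, in front of a fixed white disc of 48 mm diameter on the box's side. x axis: from the tip to the pivot along the arm
- timer: white bench timer lying on the table, 66x64x20 mm; origin at the centre of its underside; a bystander
- beaker: small clear beaker, 45 mm across, 59 mm high, standing; origin at the centre of its underside; a bystander
- tube_c: capped tube with a teal cap, 34 mm across, 113 mm high, standing; origin at the centre of its underside; a bystander

How it is judged:
On the way, in this order (a step that is already met when the one before it is completed fails the run):
1. the collar is turned to the locked mark while the lid is shut (value of joint collar above 1.13 rad and value of joint lid below 0.12 rad), for 0.2 s.
2. the gripper holds the lid at the angle of the red arm (angle between the x axis of lid_handle and the x axis of gauge_tip, either way round below 0.09 rad and contact force between the fingers and lid above 0.3 N), for 0.3 s.
At the end, for the whole second after the job is handed in: the fingers hold the lid (contact over 0.3 N), still, within 0.09 rad (5 degrees) of the red gauge arm's angle; the collar is locked (joint above 1.13 rad); the gauge arm is within 10 mm of its start; timer, beaker and tube are within 30 mm of their starts and upright (all of step 2 and value of joint collar above 1.13 rad and velocity of joint lid between -0.1 and 0.1 rad/s and distance of gauge_tip from where it was at the start of the episode below 0.01 m and not (distance of timer from where it was at the start of the episode above 0.03 m) and not (distance of beaker from where it was at the start of the episode above 0.03 m) and not (distance of tube_c from where it was at the start of the episode above 0.03 m) and not (angle between beaker's own z axis and vertical above 0.5 rad) and not (angle between tube_c's own z axis and vertical above 0.5 rad)); the arm keeps its last pose, push and grip.
It fails at once if the lid is raised while the collar is not locked (value of joint lid above 0.2 rad and value of joint collar below 1.05 rad).
It fails at once if the red gauge arm is shifted (distance of gauge_tip from where it was at the start of the episode above 0.01 m).
It fails at once if the timer, beaker or tube is moved or knocked over (distance of any of timer, beaker, tube_c from where it was at the start of the episode above 0.03 m or angle between any of beaker, tube_c's own z axis and vertical above 0.5 rad).
It also fails if it takes over 48 s, if anything falls off the work surface, if the arm or the gripper's body presses on something with over 40 N, if the wrist force passes 120 N, or if a joint passes its speed limit or range.

ROBOT

A 6-joint arm with a two-finger parallel gripper is mounted at the origin on a cart in front of the work surface, level with it; the furniture and walls round the work are solid. World frame = base frame: x ahead of the robot, y to its left, z up, the work surface at z = 0. Lengths are in m, angles in rad, forces in N, time in s.
With the tool pointing down it reaches from about 0.425 to 0.95 m from the base axis. Payload 3.5 kg.
Tool frame: the origin (TCP) lies midway between the tips of the shut fingers; the grasp point (between the pads) lies 19 mm behind it (ctrl.pinch_z is the distance from the TCP to the grasp point, in m); z points along the fingers, y is the line along which they close (so a half turn about z gives the same grasp; the last joint's range is limited). The gripper opens to 85 mm and grips with 20 to 120 N. Pads are 22 mm wide; open, the fingers measure 114 mm over their backs; the gripper's body (76 mm by 85 mm) begins 54 mm behind the grasp point. The pads swing forward as they close: fully open they stand 13 mm farther back than shut.
Start: joints at [-1.267, 0.286, 1.577, -0, 1.279, -0.15], TCP at [0.296, -0.607, 0.231] pointing down, gripper open.
Joint ranges: [-2.77, 2.77], [-0.9, 2.22], [0.21, 2.48], [-1.53, 4.67], [0.24, 2.81], [-2.84, 2.84]. Speed limits (rad/s): [2.79, 2.79, 3.14, 3.14, 3.14, 3.14].

INTERFACE

Orientations are given as a unit quaternion [x, y, z, w].
In Python, from plant import get_state, viewer, sign_off, ctrl gives the robot as it stands. The module is installed in compiled form; this text tells all that it offers.
- The arm moves only by the shell command python3 -m handwheel 'ROWS' [FORCE]. ROWS is JSON, a list that holds one entry, the list of rows, each a list of 5 numbers: the finger opening in m, from 0 to 0.0854, then the shift along the tool's x, y, z in m, then the turn about the tool's z in degrees. In form: [[[claw, x, y, z, spin], ...]]. A call has 1 to 12 rows; each row shifts and turns the commanded pose from where the row before left it, along the tool's axes as they then stand; what a row does not reach is not made up. A row lasts 1/12 s, in which the tool goes at most 41.7 mm and 7.16 degrees, less where a joint would pass 70% of its speed; a pose out of reach is approached as far as the arm can. A call is refused whole if a number of a shift passes 0.0417 or a number of a turn 7.16, either way. A call with a gripper value outside its range is refused whole. The fingers move at their own pace and stop on an object; FORCE is the grip in N (left out, the last holds). Time passes only in rows, so rows that do not move let the fingers close. It gives the time, the measured TCP pose, the force, the opening and the grip force at its end, in the units of the state.
- get_state(): the state, without advancing time (a new reading comes with each control period).
- viewer.read_camera(name): name is "scene" or "side" or "wrist"; returns the picture (480x640x3 uint8, blue, green, red); there is no depth.
- viewer.camera_params(name): a dict with "fov_y" (degrees; the focal length in pixels is half the picture's height over the tangent of half this angle, whatever the lens; pixels are square), "cx", "cy" (the principal point, pixels), "k1" (the pictures are not rectified: a ray, as slopes to the right and down, at radius r is drawn at 1 + k1 r^2 times it, then the intrinsics apply), "xyz" and "attitude" of the camera in the world; the wrist camera has in their place "hand_eye" (4x4, takes a point from camera to tool coordinates, whose origin is the TCP and whose axes are the flange's). Camera axes: x right, y up, looking along -z (the intrinsics and any distortion apply to the point x, -y, -z); pixel columns grow to the right and rows downward; lengths in m; the calibration is good to about 2 mm. A picture is of the moment at which its call begins: read the wrist's pose just before it. camera_params takes no time and is no camera call.
- sign_off(): hands the job in; it is judged then, once.
Trained networks look in the newest picture that a camera, given by its name, has taken for a name from the list of things; names that differ only in an ending like _2 or _b are one class to them, and where a whole thing is asked for, a point or a joint stands for the part that bears it (a point fixed in the world has none). Each returns a list of dicts, best first, with "confidence" (0 to 1); they miss things now and then, are a little off and sometimes report something else, mostly with a low value. They report only what shows in the picture. A call takes as long as a camera call.
- viewer.look_for(camera, name): "extent" ([left, top, width, height] as shares, 0 to 1, of the picture: columns of its width, rows of its height, round what is visible of it).
- viewer.outline_of(camera, name): "mask" (480x640 bool, what is visible of it) and "extent" ([left, top, width, height] as shares, 0 to 1, of the picture: columns of its width, rows of its height, round what is visible of it).
- viewer.pinpoint(camera, name): "xy" ([column, row] as shares, 0 to 1, of the picture: columns of its width, rows of its height: a listed point, or the origin of a listed thing).
The state is a dict: "time": time; "qpos": joint angles; "dq": joint speeds; "joint_efforts": joint torques, N m; "eef_pos": TCP position; "tcp_rot": TCP orientation; "contact_force": force on the tool from outside, world axes, zero at the start; "wrist_torque": the same for the moment, N m; "opening": opening from 0.0 (shut) to 1.0 (fully open); "finger_force": force on a finger pad.
Only numpy, scipy, OpenCV 4.12 (cv2) and the standard library are available. Lean on these libraries where they do the work, as an engineer would, in place of code of your own. Each camera call takes 0.05 s, during which the arm holds its last target. There are 200 camera calls.

## Working session

There is one attempt and no reset: what is moved stays moved. The work goes in short steps, Python scripts to look and compute and a shell command to move; the robot and the scene stay as the last step left them, time stands still between calls to the robot, and variables do not carry over. Pictures are saved under pics/ and viewed, at most 10 in all, crops included, and the job is handed in when it is done.

```bash
mkdir -p pics; cat > h.py <<'E'
import numpy as np, cv2
from scipy.spatial.transform import Rotation as R
from plant import get_state, viewer, ctrl
def cam(n):
    p=viewer.camera_params(n); f=240/np.tan(np.radians(p["fov_y"])/2)
    if "hand_eye" in p:
        s=get_state(); T=np.eye(4);T[:3,:3]=R.from_quat(s["tcp_rot"]).as_matrix();T[:3,3]=s["eef_pos"]
        T=T@np.array(p["hand_eye"]); Rm,t=T[:3,:3],T[:3,3]
    else:
        a=np.array(p["attitude"]); Rm=R.from_quat(a).as_matrix() if a.size==4 else a.reshape(3,3); t=np.array(p["xyz"])
    return f,p["cx"],p["cy"],p["k1"],Rm,t
def ray(c,uv):
    f,cx,cy,k,Rm,t=c; d=np.array([(uv[0]-cx)/f,(uv[1]-cy)/f]); s=d.copy()
    for _ in range(30): s=d/(1+k*(s@s))
    v=Rm@np.array([s[0],-s[1],-1]); return t,v/np.linalg.norm(v)
def atz(c,uv,z):
    o,v=ray(c,uv); return o+v*(z-o[2])/v[2]
def proj(c,P):
    f,cx,cy,k,Rm,t=c; q=Rm.T@(np.array(P)-t); s=np.array([q[0],-q[1]])/-q[2]; s=s*(1+k*(s@s)); return np.array([cx,cy])+f*s
def tri(rs):
    A=sum(np.eye(3)-np.outer(v,v) for o,v in rs); b=sum((np.eye(3)-np.outer(v,v))@o for o,v in rs); X=np.linalg.solve(A,b)
    return X,[float(np.linalg.norm(np.cross(X-o,v))) for o,v in rs]
def pts(n,name):
    return [(np.array(d["xy"])*[640,480],d["confidence"]) for d in viewer.pinpoint(n,name)[:2]]
E
python3 - <<'E'
from h import *
np.set_printoptions(precision=4,suppress=True)
for n in("scene","side"):
    cv2.imwrite(f"pics/{n}0.png",viewer.read_camera(n))
    print({k:v for k,v in viewer.camera_params(n).items()})
C={n:cam(n) for n in("scene","side")}
for name in["imaging_box","lid_hinge","lid_handle","collar_grip","gauge_tip","timer","beaker","tube_c"]:
    D={n:pts(n,name) for n in C}
    print(name,D)
    if all(D.values()): print("   ",*tri([ray(C[n],D[n][0][0]) for n in C]))
print(get_state(),ctrl.pinch_z)
E
```

```text
{'fov_y': 46.7440769026362, 'cx': 322.74553433453536, 'cy': 239.54905129801264, 'k1': -0.14105036384545283, 'xyz': array([-0.0175,  0.366 ,  0.7949]), 'attitude': array([-0.1765,  0.311 ,  0.8244, -0.4389])}
{'fov_y': 48.96392303515142, 'cx': 330.25939243615755, 'cy': 233.65781395128954, 'k1': -0.02639756968302184, 'xyz': array([ 0.4969, -0.7095,  0.779 ]), 'attitude': array([ 0.4041, -0.0126, -0.0105,  0.9146])}
imaging_box {'scene': [(array([299.2  , 262.416]), 0.76)], 'side': [(array([347.776, 263.184]), 0.77), (array([270.528, 330.624]), 0.35)]}
    [0.5648 0.0521 0.0001] [0.002592213569499032, 0.0025922135694990693]
lid_hinge {'scene': [(array([330.88 , 273.216]), 0.59), (array([273.792, 201.504]), 0.58)], 'side': [(array([384.384, 227.904]), 0.95), (array([266.816, 217.824]), 0.44)]}
    [0.5675 0.0439 0.0512] [0.08112629427486123, 0.08112629427486127]
lid_handle {'scene': [(array([332.48 , 271.008]), 0.97)], 'side': []}
collar_grip {'scene': [(array([297.024, 217.824]), 0.7), (array([230.912, 220.704]), 0.51)], 'side': [(array([347.392, 218.112]), 0.95)]}
    [0.5599 0.052  0.
[... 588 characters left out ...]
0019161850323065664]
tube_c {'scene': [(array([392.32 , 228.192]), 0.82)], 'side': [(array([334.08 , 344.016]), 0.74)]}
    [ 0.5325 -0.1459 -0.0013] [0.0008718702604267213, 0.0008718702604267414]
{'time': 0.9, 'qpos': array([-1.267 ,  0.2863,  1.5767,  0.    ,  1.2786, -0.15  ]), 'dq': array([-0.0005,  0.0016,  0.0011,  0.0015, -0.0025, -0.0008]), 'joint_efforts': array([  0.0005, -40.596 , -29.2946,  -0.0001,   0.0005,  -0.    ]), 'eef_pos': array([ 0.2959, -0.6066,  0.2313]), 'tcp_rot': array([ 0.9744,  0.2249,  0.    , -0.    ]), 'contact_force': array([ 0.6943,  0.1982, -1.0082]), 'wrist_torque': array([-0.0537, -0.0124,  0.0161]), 'finger_force': 0.0, 'opening': 1.0036313592817} 0.0187
```

View pics/scene0.png

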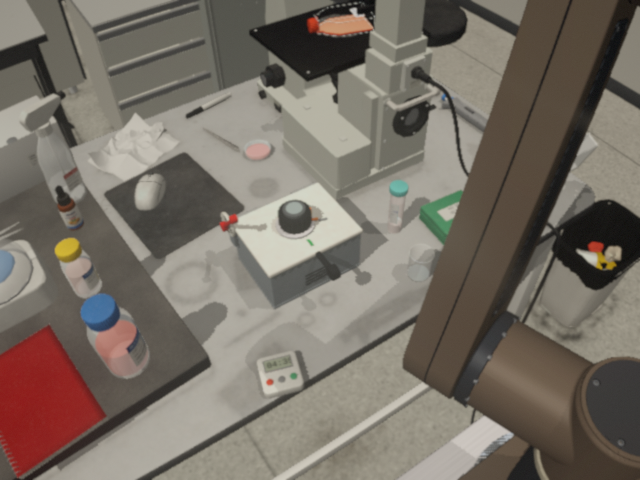

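View pics/side0.png

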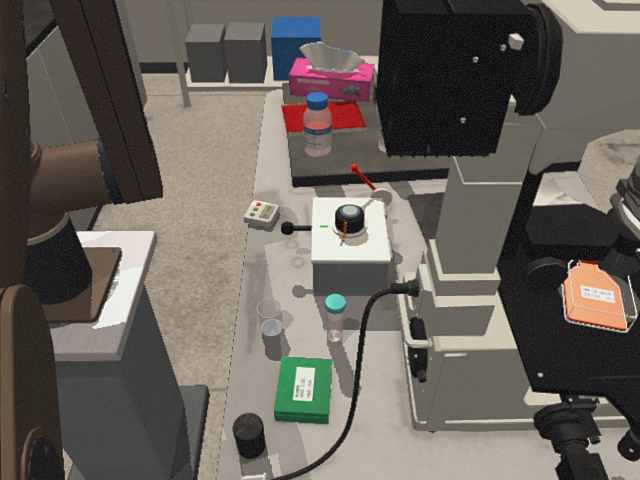

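```bash
python3 - <<'E'
from h import *
np.set_printoptions(precision=4,suppress=True)
C={n:cam(n) for n in("scene","side")}
h=[(atz(C["scene"],u,.095),c) for u,c in pts("scene","lid_handle") for u in [u]]
g=[atz(C[n],pts(n,"collar_grip")[0][0],.122) for n in C]
hg=[(n,atz(C[n],u,.095),c) for n in C for u,c in pts(n,"lid_hinge")]
print(h,g,hg,sep="\n")
E
```

```text
[(array([0.4471, 0.0543, 0.095 ]), 0.97)]
[array([0.558 , 0.0512, 0.122 ]), array([0.5619, 0.0553, 0.122 ])]
[('scene', array([0.4448, 0.059 , 0.095 ]), 0.59), ('scene', array([0.6401, 0.0516, 0.095 ]), 0.58), ('side', array([0.6354, 0.0565, 0.095 ]), 0.95), ('side', array([0.4042, 0.0897, 0.095 ]), 0.44)]
```

The scene view shows the shut lid: handle at (332,271), collar at (297,218), orange pointer towards the right, and gauge tip at (226,222). The side view agrees, with handle at (287,228), collar at (348,218) and tip at (354,168). The box yaw is about 0, with the collar near (0.560, 0.053). I'll move above the collar.

```bash
python3 -m handwheel '[[[0.085,0.0293,-0.0265,0,0],[0.085,0.0293,-0.0265,0,0],[0.085,0.0293,-0.0265,0,0],[0.085,0.0293,-0.0265,0,0],[0.085,0.0293,-0.0265,0,0],[0.085,0.0293,-0.0265,0,0],[0.085,0.0293,-0.0265,0,0],[0.085,0.0293,-0.0265,0,0],[0.085,0.0293,-0.0265,0,0]]]' 40
python3 -m handwheel '[[[0.085,0.0293,-0.0265,0,0],[0.085,0.0293,-0.0265,0,0],[0.085,0.0293,-0.0265,0,0],[0.085,0.0293,-0.0265,0,0],[0.085,0.0293,-0.0265,0,0],[0.085,0.0293,-0.0265,0,0],[0.085,0.0293,-0.0265,0,0],[0.085,0.0293,-0.0265,0,0],[0.085,0.0293,-0.0265,0,0]]]'
python3 -m handwheel '[[[0.085,0,0,0,-6.7],[0.085,0,0,0,-6.7],[0.085,0,0,0,-6.7],[0.085,0,0,0,-6.7],[0.085,0,0,0,-6.7],[0.085,0,0,0,-6.7],[0.085,0,0,0,-6.7],[0.085,0,0,0,0],[0.085,0,0,0,0]]]'
python3 - <<'E'
from h import *
np.set_printoptions(precision=4,suppress=True)
print(viewer.camera_params("wrist"))
c=cam("wrist"); cv2.imwrite("pics/w1.png",viewer.read_camera("wrist"))
for n,z in(("collar_grip",.122),("lid_handle",.095),("lid_hinge",.095)):
    print(n,[(u,atz(c,u,z),k) for u,k in pts("wrist",n)])
s=get_state();print(s["time"],s["eef_pos"],s["qpos"],2*np.arctan2(s["tcp_rot"][1],s["tcp_rot"][0]))
E
```

```text
time: 1.9
eef_pos: [0.4288, -0.2749, 0.2317]
tcp_rot: [0.974, 0.225, 0.0, 0.0]
contact_force: [0.9, -1.3, 0.2]
opening: 0.996
finger_force: 0.0
time: 2.65
eef_pos: [0.5613, 0.0553, 0.2317]
tcp_rot: [0.974, 0.225, 0.0, 0.0]
contact_force: [1.1, -0.1, 0.2]
opening: 0.997
finger_force: 0.0
time: 3.4
eef_pos: [0.5608, 0.0533, 0.2314]
tcp_rot: [0.805, 0.593, 0.0, 0.0]
contact_force: [0.5, 0.3, -0.5]
opening: 0.994
finger_force: 0.0
{'fov_y': 67.83441814779582, 'cx': 323.833198246308, 'cy': 238.19391612929022, 'k1': -0.058216588612582554, 'hand_eye': array([[ 0.0003,  0.9608,  0.2773,  0.0705],
       [ 1.    , -0.0001, -0.001 , -0.0001],
       [-0.0009,  0.2773, -0.9608, -0.1424],
       [ 0.    ,  0.    ,  0.    ,  1.    ]])}
collar_grip []
lid_handle [(array([191.296, 263.904]), array([0.4454, 0.0552, 0.095 ]), 0.69)]
lid_hinge [(array([417.984, 199.824]), array([0.6386, 0.0518, 0.095 ]), 0.78)]
3.6 [0.5608 0.0532 0.2314] [-0.0854  0.0413  1.8544  0.      1.2459  0.2145] 1.2708692859093245
```

View pics/w1.png

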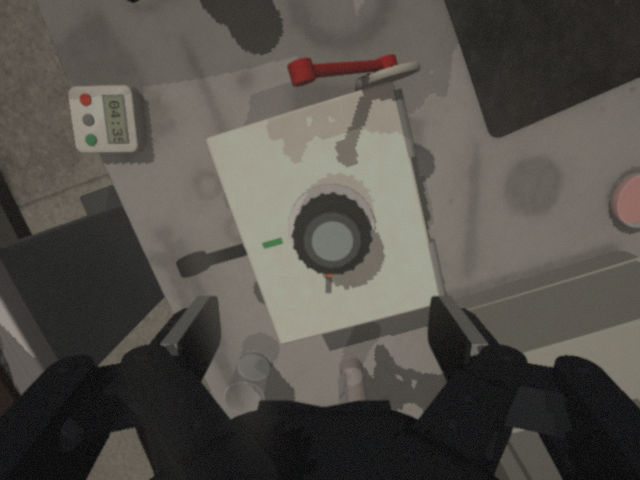

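The wrist view shows the lens centre at (332,240), handle at (190,263), and the gauge tip at (300,70) with its pivot at (388,62). The camera sits on tool +x. I'll fit the box pose and gauge angle using all three cameras.

```bash
cat > fit.py <<'E'
from h import *
from scipy.optimize import least_squares
np.set_printoptions(precision=4,suppress=True)
def model(p):
    x,y,w,g=p; r=R.from_euler("z",w).as_matrix(); o=np.array([x,y,0])
    L=dict(imaging_box=[0,0,0],lid_hinge=[.07,0,.095],lid_handle=[-.12,0,.095],collar_grip=[0,0,.122],
      lens=[0,0,.141],gauge_tip=[.07-.09*np.cos(g),.104,.095+.09*np.sin(g)])
    return {k:o+r@np.array(v) for k,v in L.items()}
obs=[]
for n in("scene","side","wrist"):
    c=cam(n); viewer.read_camera(n)
    for k in("imaging_box","lid_hinge","lid_handle","collar_grip","gauge_tip"):
        obs+=[(n,c,k,u) for u,cf in pts(n,k) if cf>.4]
def res(p):
    m=model(p); return np.concatenate([(proj(c,m[k])-u)/2 for n,c,k,u in obs])
s=least_squares(res,[.562,.054,0,.8],loss="cauchy")
print("x,y,yaw,gauge",s.x)
for o,e in zip(obs,res(s.x).reshape(-1,2)*2): print(o[0],o[2],o[3],e)
print({k:v for k,v in model(s.x).items()})
E
python3 fit.py; python3 -c "
from h import *
print(atz(cam('wrist'),(332,240),.141))"
```

```text
x,y,yaw,gauge [ 0.5652  0.0529 -0.0086  0.9128]
scene imaging_box [299.392 261.696] [-1.7654 -0.072 ]
scene lid_hinge [276.288 203.616] [-1.4959 -0.3831]
scene lid_handle [331.584 273.6  ] [ 1.7307 -1.923 ]
scene collar_grip [295.424 216.096] [-1.5125 -0.3578]
scene gauge_tip [230.976 218.4  ] [ 0.6547 -1.3872]
side imaging_box [343.808 261.504] [3.1186 2.148 ]
side lid_hinge [385.216 230.112] [-0.6919 -0.7823]
side lid_handle [287.296 226.896] [-0.3702  2.7307]
side collar_grip [348.416 219.6  ] [ 0.801 -0.679]
wrist imaging_box [329.024 205.008] [-1.361  -1.5451]
wrist lid_handle [193.792 265.824] [-2.2837 -0.8186]
wrist collar_grip [110.72  118.512] [218.818 115.577]
wrist gauge_tip [302.976  68.688] [0.1894 1.4315]
{'imaging_box': array([0.5652, 0.0529, 0.    ]), 'lid_hinge': array([0.6352, 0.0523, 0.095 ]), 'lid_handle': array([0.4452, 0.054 , 0.095 ]), 'collar_grip': array([0.5652, 0.0529, 0.122 ]), 'lens': array([0.5652, 0.0529, 0.141 ]), 'gauge_tip': array([0.5811, 0.1568, 0.1662])}
[0.56684295 0.05354572 0.141     ]
```

```bash
python3 -m handwheel '[[[0.085,0.0015,0.0048,0,0],[0.085,0,0,0.03,0],[0.085,0,0,0.03,0],[0.085,0,0,0.03,0],[0.085,0,0,0.02,0],[0.085,0,0,0.016,0],[0.085,0,0,0,0]]]' 30
python3 -m handwheel '[[[0.045,0,0,0,0],[0.045,0,0,0,0],[0.045,0,0,0,0],[0.045,0,0,0,0],[0.045,0,0,0,0],[0.045,0,0,0,0],[0.045,0,0,0,0],[0.045,0,0,0,0]]]' 30
```

```text
time: 5.08
eef_pos: [0.5631, 0.0534, 0.1008]
tcp_rot: [0.804, 0.594, -0.003, -0.003]
contact_force: [-0.4, 0.0, -1.1]
opening: 0.997
finger_force: 0.0
time: 5.75
eef_pos: [0.5668, 0.0534, 0.1076]
tcp_rot: [0.804, 0.594, 0.001, 0.001]
contact_force: [-2.8, 1.4, 6.5]
opening: 0.635
finger_force: 32.9
```

```bash
python3 -m handwheel '[[[0.045,0,0,-0.001,0],[0.045,0,0,0,6.8],[0.045,0,0,0,6.8],[0.045,0,0,0,6.8],[0.045,0,0,0,6.8],[0.045,0,0,0,6.8],[0.045,0,0,0,6.8],[0.045,0,0,0,6.8],[0.045,0,0,0,6.8],[0.045,0,0,0,6.8],[0.045,0,0,0,6.8],[0.045,0,0,0,6.8]]]' 30
python3 -m handwheel '[[[0.045,0,0,0,0],[0.045,0,0,0,0],[0.045,0,0,0,0],[0.045,0,0,0,0]]]'
python3 - <<'E'
from h import *
s=get_state();print(s["eef_pos"],s["wrist_torque"],s["qpos"],2*np.arctan2(s["tcp_rot"][1],s["tcp_rot"][0]))
im=viewer.read_camera("wrist"); im2=viewer.read_camera("scene")
cv2.imwrite("pics/t.png",np.hstack([cv2.resize(im,(533,400))[:, :],cv2.resize(im2[150:330,200:420],None,fx=1.2,fy=1.2*400/216)[:400]])[:, :800])
E
```

```text
time: 6.75
eef_pos: [0.5671, 0.0528, 0.1076]
tcp_rot: [1.0, -0.018, 0.002, 0.001]
contact_force: [0.7, 0.7, 1.9]
opening: 0.631
finger_force: 32.6
time: 7.08
eef_pos: [0.5669, 0.0529, 0.1075]
tcp_rot: [1.0, -0.015, 0.001, 0.001]
contact_force: [-1.1, -1.0, 5.0]
opening: 0.633
finger_force: 32.9
[0.56686076 0.05285247 0.10753767] [-0.25246119  0.11495774  0.51881748] [-8.48030016e-02  1.89686361e-01  1.93471149e+00 -1.05598418e-03
  1.01454732e+00  1.51689376e+00] -0.030344060220111164
```

View pics/t.png

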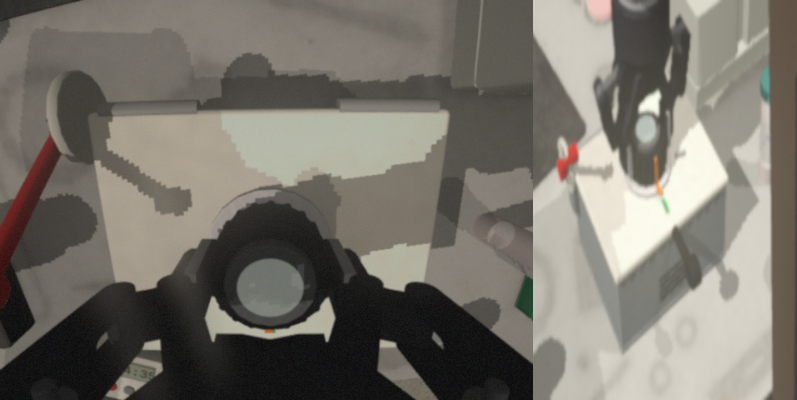

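The orange pointer stands at the green mark (about (268,330) in the wrist view, and in line with green in the scene view), and the torque of 0.52 N m shows it is at the stop. I'll release, rise and turn the tool half round so the camera faces away from the lid.

```bash
python3 -m handwheel '[[[0.085,0,0,0,-1],[0.085,0,0,0,0],[0.085,0,0,0,0],[0.085,0,0,0,0],[0.085,0,0,0,0],[0.085,0,0,-0.03,0],[0.085,0,0,-0.04,0],[0.085,0,0,-0.04,0],[0.085,0,0,-0.03,0]]]'
python3 -m handwheel '[[[0.085,0,0,0,-7],[0.085,0,0,0,-7],[0.085,0,0,0,-7],[0.085,0,0,0,-7],[0.085,0,0,0,-7],[0.085,0,0,0,-7],[0.085,0,0,0,-7],[0.085,0,0,0,-7],[0.085,0,0,0,-7],[0.085,0,0,0,-7],[0.085,0,0,0,-7],[0.085,0,0,0,-7]]]'
python3 -m handwheel '[[[0.085,0,0,0,-7],[0.085,0,0,0,-7],[0.085,0,0,0,-7],[0.085,0,0,0,-7],[0.085,0,0,0,-7],[0.085,0,0,0,-7],[0.085,0,0,0,-7],[0.085,0,0,0,-7],[0.085,0,0,0,-7],[0.085,0,0,0,-7],[0.085,0,0,0,-7],[0.085,0,0,0,-7]]]'
python3 -m handwheel '[[[0.085,0,0,0,-7],[0.085,0,0,0,-7],[0.085,0.04,0,0,0],[0.085,0.04,0,0,0],[0.085,0.03,0,0,0],[0.085,0,0,0,0],[0.085,0,0,0,0]]]'
python3 fit.py; python3 - <<'E'
from h import *
s=get_state();print(s["time"],s["eef_pos"],s["qpos"],2*np.arctan2(s["tcp_rot"][1],s["tcp_rot"][0]))
cv2.imwrite("pics/w3.png",viewer.read_camera("wrist")); cv2.imwrite("pics/s3.png",cv2.resize(viewer.read_camera("side")[130:280,240:440],(800,600),interpolation=cv2.INTER_CUBIC))
E
```

```text
time: 7.93
eef_pos: [0.5665, 0.0534, 0.2496]
tcp_rot: [1.0, -0.008, 0.001, -0.0]
contact_force: [0.3, 0.3, 0.9]
opening: 0.994
finger_force: 0.0
time: 8.93
eef_pos: [0.5657, 0.0534, 0.246]
tcp_rot: [0.746, 0.666, -0.0, -0.0]
contact_force: [0.1, 0.8, -0.0]
opening: 0.998
finger_force: 0.0
time: 9.93
eef_pos: [0.5657, 0.0534, 0.246]
tcp_rot: [0.109, 0.994, 0.0, -0.0]
contact_force: [-0.6, -0.2, 1.1]
opening: 0.995
finger_force: 0.0
time: 10.52
eef_pos: [0.4549, 0.0514, 0.2462]
tcp_rot: [-0.01, 1.0, 0.0, 0.0]
contact_force: [0.3, -0.2, 0.3]
opening: 0.997
finger_force: 0.0
x,y,yaw,gauge [ 0.5675  0.053  -0.0119  0.7978]
scene imaging_box [301.632 259.68 ] [-4.6821  1.1962]
scene lid_hinge [274.688 199.008] [-0.4504  3.4784]
scene lid_handle [332.096 272.016] [ 0.1823 -1.1082]
scene collar_grip [293.696 216.816] [-0.5203 -1.8364]
scene gauge_tip [299.328 260.016] [-65.6898 -38.0716]
scene gauge_tip [232.128 222.912] [ 1.5102 -0.9676]
side imaging_box [352.32  261.792] [-4.31    1.8177]
side imaging_box [353.088 170.4  ] [-5.078  93.2097]
side lid_hinge [388.928 228.   ] [-3.2493  1.3689]
side lid_handle [286.784 226.32 ] [1.3119 3.1293]
side collar_grip [345.92 219.6 ] [ 4.4684 -0.7186]
side gauge_tip [352.32  168.384] [-0.0032  2.651 ]
wrist imaging_box [321.472 294.192] [2.0684 0.233 ]
wrist lid_hinge [321.92 396.  ] [-0.7083  2.9346]
wrist lid_handle [327.68  212.112] [ 0.1741 -0.187 ]
wrist collar_grip [322.688 357.024] [ 0.6504 -2.3362]
{'imaging_box': array([0.5675, 0.053 , 0.    ]), 'lid_hinge': array([0.6375, 0.0522, 0.095 ]), 'lid_handle': array([0.4475, 0.0544, 0.095 ]), 'collar_grip': array([0.5675, 0.053 , 0.122 ]), 'lens': array([0.5675, 0.053 , 0.141 ]), 'gauge_tip': array([0.5759, 0.1569, 0.1594])}
11.4167 [0.45586523 0.05118539 0.24632499] [-1.09941771e-01 -2.21690492e-01  2.07032450e+00 -2.46892198e-05
  1.29292525e+00 -1.69993209e+00] 3.160793421714978
```

View pics/w3.png

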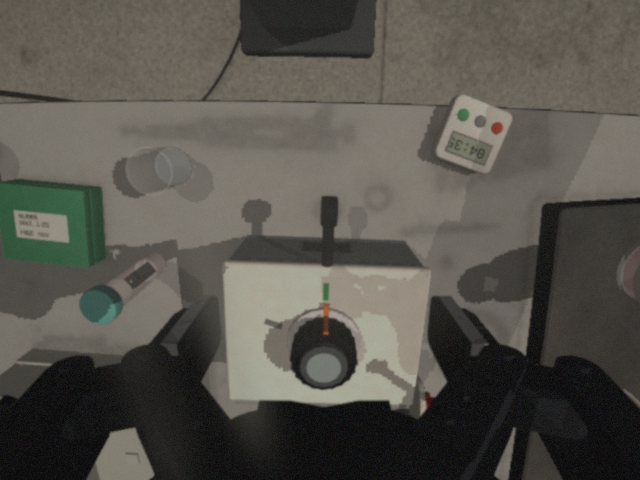

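View pics/s3.png

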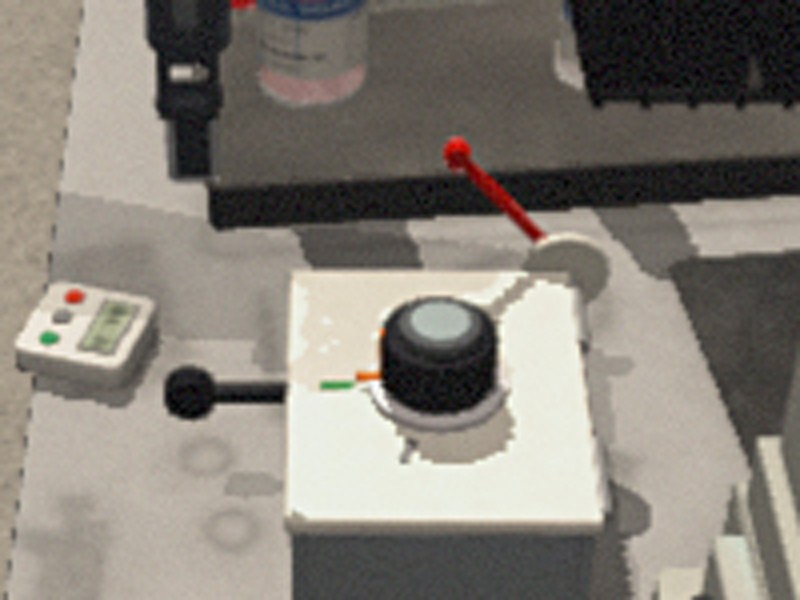

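Collar is locked, with orange next to green at crop (365,378). The side crop also shows the red arm clearly, from its tip at (456,152) to about (540,238). I'll fit the gauge angle from the red pixels.

```bash
cat > g.py <<'E'
from h import *
def red(im,box):
    h=cv2.cvtColor(im,cv2.COLOR_BGR2HSV).astype(int); m=((h[...,0]<8)|(h[...,0]>172))&(h[...,1]>150)&(h[...,2]>70)
    k=np.zeros_like(m); x0,y0,x1,y1=box; k[y0:y1,x0:x1]=1; m&=k
    n,l,st,_=cv2.connectedComponentsWithStats(m.astype(np.uint8)); j=1+np.argmax(st[1:,4]); ys,xs=np.nonzero(l==j); return np.c_[xs,ys].astype(float)
c=cam("side"); P=red(viewer.read_camera("side"),(340,155,392,205))
vx,vy,x0,y0=cv2.fitLine(P.astype(np.float32),cv2.DIST_L1,0,.01,.01).ravel(); a=np.arctan2(vy,vx)
print(len(P),P.min(0),P.max(0),"img angle",a)
w=-.01;r=R.from_euler("z",w).as_matrix();B=np.array([.5672,.053,0])
for g in np.arange(.65,1.06,.05):
    A=[B+r@np.array([.07-q*np.cos(g),.104,.095+q*np.sin(g)]) for q in(.03,.09)]
    u,v=[proj(c,p) for p in A]; d=v-u; b=np.arctan2(d[1],d[0]); n=np.array([-vy,vx])
    print(round(g,2),"tip",v.round(1),"dangle",round((b-a+np.pi/2)%np.pi-np.pi/2,3),"off",round(n@(v-[x0,y0]),2))
s=viewer
c2=cam("scene"); Q=red(viewer.read_camera("scene"),(215,205,245,232)); print("scene red",Q.min(0),Q.max(0),Q.mean(0))
for g in(.7,.8,.9): print(g,[proj(c2,B+r@np.array([.07-q*np.cos(g),.104,.095+q*np.sin(g)])).round(1) for q in(.04,.09)])
E
python3 g.py
```

```text
134 [351. 164.] [375. 189.] img angle 0.7853981
0.65 tip [347.5 175.1] dangle -0.218 off 9.57
0.7 tip [349.  173.6] dangle -0.167 off 7.54
0.75 tip [350.5 172.3] dangle -0.115 off 5.48
0.8 tip [352.2 171. ] dangle -0.062 off 3.41
0.85 tip [353.9 169.7] dangle -0.007 off 1.32
0.9 tip [355.6 168.6] dangle 0.049 off -0.77
0.95 tip [357.5 167.4] dangle 0.107 off -2.87
1.0 tip [359.4 166.4] dangle 0.165 off -4.97
1.05 tip [361.4 165.4] dangle 0.225 off -7.05
scene red [220. 215.] [236. 229.] [228.12903226 221.70967742]
0.7 [array([228.3, 226.5]), array([236. , 227.2])]
0.8 [array([227.3, 224.3]), array([233.7, 222. ])]
0.9 [array([226.3, 222.2]), array([231.3, 216.9])]
```

Gauge angle is about 0.86 rad. At that tilt the collar comes close to the gripper body, so I'll grasp the handle disc 8 mm forward of and 8 mm above its centre. TCP target is (0.439, 0.054, 0.084).

```bash
python3 -m handwheel '[[[0.085,0.0165,0.003,0,1.5],[0.085,0,0,0.035,0],[0.085,0,0,0.035,0],[0.085,0,0,0.035,0],[0.085,0,0,0.035,0],[0.085,0,0,0.022,0],[0.085,0,0,0,0],[0.085,0,0,0,0],[0.085,0,0,0,0]]]' 40
python3 -m handwheel '[[[0.005,0,0,0,0],[0.005,0,0,0,0],[0.005,0,0,0,0],[0.005,0,0,0,0],[0.005,0,0,0,0],[0.005,0,0,0,0],[0.005,0,0,0,0],[0.005,0,0,0,0],[0.005,0,0,0,0],[0.005,0,0,0,0],[0.005,0,0,0,0],[0.005,0,0,0,0]]]'
```

```text
time: 12.37
eef_pos: [0.4407, 0.0537, 0.086]
tcp_rot: [0.003, 1.0, -0.0, 0.001]
contact_force: [0.8, -0.6, 0.6]
opening: 0.996
finger_force: 0.0
time: 13.37
eef_pos: [0.4395, 0.0551, 0.0849]
tcp_rot: [0.004, 1.0, 0.002, 0.0]
contact_force: [-1.0, 5.4, 3.1]
opening: 0.15
finger_force: 41.9
```

```bash
python3 - <<'E'
import numpy as np
t=np.linspace(0,.86,25); p=np.c_[-.1977*np.cos(t)-.0086*np.sin(t), .1977*np.sin(t)+.0086*np.cos(t)]
d=np.diff(p,axis=0)
for a in d: print("[0.005,%.4f,0,%.4f,0]"%(-a[0],-a[1]))
E
```

```text
[0.005,0.0002,0,-0.0071,0]
[0.005,-0.0001,0,-0.0071,0]
[0.005,-0.0003,0,-0.0070,0]
[0.005,-0.0006,0,-0.0070,0]
[0.005,-0.0008,0,-0.0069,0]
[0.005,-0.0011,0,-0.0069,0]
[0.005,-0.0013,0,-0.0068,0]
[0.005,-0.0016,0,-0.0067,0]
[0.005,-0.0018,0,-0.0067,0]
[0.005,-0.0021,0,-0.0066,0]
[0.005,-0.0023,0,-0.0065,0]
[0.005,-0.0026,0,-0.0064,0]
[0.005,-0.0028,0,-0.0063,0]
[0.005,-0.0030,0,-0.0061,0]
[0.005,-0.0032,0,-0.0060,0]
[0.005,-0.0035,0,-0.0059,0]
[0.005,-0.0037,0,-0.0057,0]
[0.005,-0.0039,0,-0.0056,0]
[0.005,-0.0041,0,-0.0054,0]
[0.005,-0.0043,0,-0.0052,0]
[0.005,-0.0045,0,-0.0051,0]
[0.005,-0.0047,0,-0.0049,0]
[0.005,-0.0049,0,-0.0047,0]
[0.005,-0.0051,0,-0.0045,0]
```

```bash
python3 -m handwheel '[[[0.005,0.0002,0,-0.0071,0],[0.005,-0.0001,0,-0.0071,0],[0.005,-0.0003,0,-0.007,0],[0.005,-0.0006,0,-0.007,0],[0.005,-0.0008,0,-0.0069,0],[0.005,-0.0011,0,-0.0069,0],[0.005,-0.0013,0,-0.0068,0],[0.005,-0.0016,0,-0.0067,0],[0.005,-0.0018,0,-0.0067,0],[0.005,-0.0021,0,-0.0066,0],[0.005,-0.0023,0,-0.0065,0],[0.005,-0.0026,0,-0.0064,0]]]'
```

```text
time: 14.37
eef_pos: [0.4558, 0.0548, 0.1659]
tcp_rot: [0.004, 1.0, 0.002, 0.003]
contact_force: [10.7, 4.0, -8.2]
opening: 0.147
finger_force: 39.0
```

```bash
python3 -m handwheel '[[[0.005,-0.0028,0,-0.0063,0],[0.005,-0.003,0,-0.0061,0],[0.005,-0.0032,0,-0.006,0],[0.005,-0.0035,0,-0.0059,0],[0.005,-0.0037,0,-0.0057,0],[0.005,-0.0039,0,-0.0056,0],[0.005,-0.0041,0,-0.0054,0],[0.005,-0.0043,0,-0.0052,0],[0.005,0,0,0,0],[0.005,0,0,0,0]]]'
python3 - <<'E'
from h import *
cv2.imwrite("pics/s4.png",cv2.resize(viewer.read_camera("side")[110:260,250:450],(800,600),interpolation=cv2.INTER_CUBIC))
E
```

```text
time: 15.2
eef_pos: [0.4824, 0.0544, 0.2109]
tcp_rot: [0.004, 1.0, 0.001, 0.0]
contact_force: [5.3, 2.3, -6.4]
opening: 0.151
finger_force: 39.2
```

View pics/s4.png

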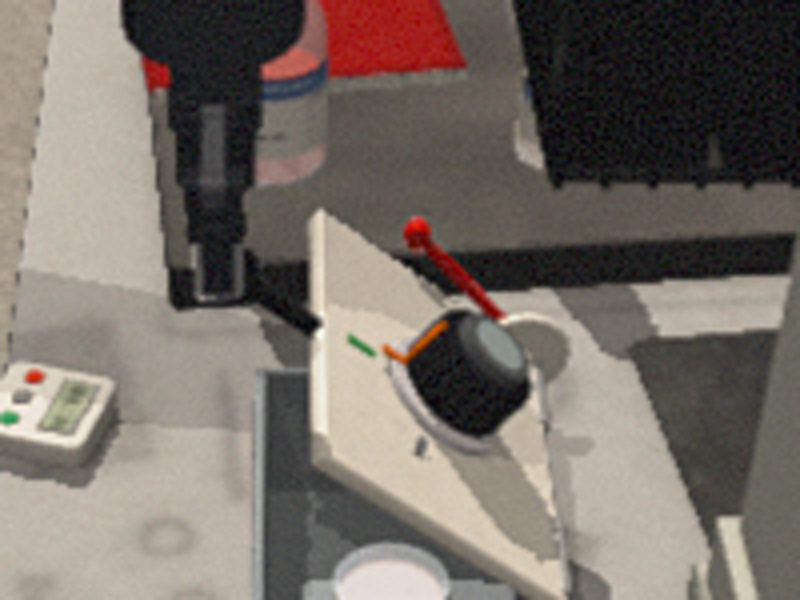

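The lid is about 0.68 rad up and held, with plenty of room between collar and gripper. Its upper edge, (320,210) to (440,292), is still flatter than the red arm, (417,232) to (503,315), so I'll lift further.

```bash
python3 -m handwheel '[[[0.005,-0.0043,0,-0.0053,0],[0.005,-0.0045,0,-0.0051,0],[0.005,-0.0047,0,-0.0049,0],[0.005,-0.0049,0,-0.0047,0],[0.005,-0.0051,0,-0.0045,0],[0.005,0,0,0,0],[0.005,0,0,0,0],[0.005,0,0,0,0]]]'
python3 - <<'E'
from h import *
s=get_state();e=s["eef_pos"];print(np.arctan2(e[2]+.0187-.095,.6372-e[0])-.0435)
im=viewer.read_camera("side"); cr=cv2.resize(im[110:260,250:450],(800,600),interpolation=cv2.INTER_CUBIC); c=cam("side")
r=R.from_euler("z",-.01).as_matrix();B=np.array([.5672,.053,0])
# predicted lid upper-left edge (y=+.09, v=+.005) and gauge arm, in crop pixels
for g in(.74,.8,.86,.92):
    f=lambda q,y,v:((proj(c,B+r@np.array([.07-q*np.cos(g)-v*np.sin(g),y,.095+q*np.sin(g)+v*np.cos(g)]))-[250,110])*4).round()
    print(g,"edgeL",f(.143,.09,.005),f(.02,.09,.005),"edgeR",f(.143,-.09,.005),f(.0,-.09,.005),"arm",f(.09,.104,0),f(.03,.104,0))
cv2.imwrite("pics/s5.png",cr)
E
```

```text
time: 15.92
eef_pos: [0.506, 0.0539, 0.2358]
tcp_rot: [0.004, 1.0, 0.001, -0.0]
contact_force: [4.6, 3.8, -8.8]
opening: 0.148
finger_force: 39.6
0.8391438738194201
0.74 edgeL [318. 201.] [493. 336.] edgeR [326. 443.] [555. 603.] arm [401. 250.] [483. 314.]
0.8 edgeL [330. 191.] [494. 335.] edgeR [340. 433.] [554. 604.] arm [409. 244.] [486. 312.]
0.86 edgeL [343. 181.] [495. 334.] edgeR [355. 423.] [554. 604.] arm [417. 238.] [489. 310.]
0.92 edgeL [357. 172.] [497. 333.] edgeR [371. 413.] [553. 604.] arm [426. 232.] [491. 309.]
```

View pics/s5.png

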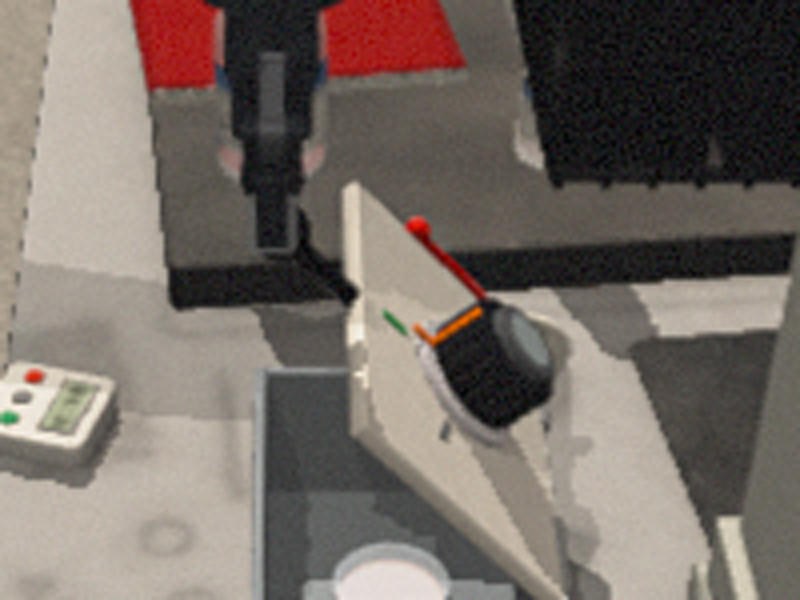

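The lid's left edge runs from (358,182) towards (480,297), close to and nearly parallel with the red arm, and both the prediction and the FK give about 0.84. I'll compare the slopes to subpixel accuracy.

```bash
cat > cmp.py <<'E'
from h import *
im=np.mean([viewer.read_camera("side") for _ in range(3)],0); c=cam("side")
b=cv2.GaussianBlur(im[...,0],(0,0),.6); E=[]
for y in range(158,182):      # lid -> dark background, blue channel
    row=b[y,335:376]; k=np.where((row[:-1]>=110)&(row[1:]<110))[0]
    if len(k): i=k[-1]; E.append((335+i+(row[i]-110)/(row[i]-row[i+1]),y))
E=np.array(E); m,q=np.polyfit(E[:,1],E[:,0],1)
for _ in range(5):
    e=abs(m*E[:,1]+q-E[:,0]); m,q=np.polyfit(E[e<1,1],E[e<1,0],1)
A=[]
for y in range(170,186):      # red arm centre from red excess
    w=np.clip(im[y,345:385,2]-im[y,345:385,:2].max(1)-25,0,None)
    if w.sum()>60: A.append((np.average(np.arange(345,385),weights=w),y))
A=np.array(A); ma,_=np.polyfit(A[:,1],A[:,0],1)
print("edge dx/dy",m,(e<1).sum(),"arm dx/dy",ma,len(A)); print(A.round(1).tolist())
r=R.from_euler("z",-.01).as_matrix();B=np.array([.5672,.053,0])
for g in np.arange(.76,.97,.04):
    f=lambda q,y,v:proj(c,B+r@np.array([.07-q*np.cos(g)-v*np.sin(g),y,.095+q*np.sin(g)+v*np.cos(g)]))
    s=lambda y,v,a,z:(lambda d:d[0]/d[1])(f(a,y,v)-f(z,y,v))
    print(round(g,2),"edge",s(.09,.005,.143,.05).round(3),"arm",s(.104,0,.085,.03).round(3),"tip",f(.09,.104,0).round(1))
E
python3 cmp.py
```

```text
edge dx/dy 0.9726836704440229 24 arm dx/dy 0.9983402766157995 15
[[356.3, 170.0], [357.5, 171.0], [358.5, 172.0], [359.6, 173.0], [360.8, 174.0], [361.8, 175.0], [362.9, 176.0], [364.0, 177.0], [365.0, 178.0], [365.9, 179.0], [366.8, 180.0], [367.8, 181.0], [368.8, 182.0], [369.6, 183.0], [369.9, 184.0]]
0.76 edge 1.242 arm 1.234 tip [350.8 172. ]
0.8 edge 1.139 arm 1.131 tip [352.2 171. ]
0.84 edge 1.044 arm 1.036 tip [353.5 170. ]
0.88 edge 0.955 arm 0.948 tip [354.9 169. ]
0.92 edge 0.872 arm 0.865 tip [356.4 168.1]
0.96 edge 0.794 arm 0.787 tip [357.9 167.2]
```

The lid is at 0.84–0.87 rad and the arm at about 0.85, well inside 0.09 rad, with the grip steady at 40 N. Handing in.

```bash
python3 -c "
from plant import get_state,sign_off
s=get_state();print(s['time'],abs(s['dq']).max(),s['finger_force']);print(sign_off())"
```

```text
16.1167 0.0018516089840219872 39.575239419937134
the job is handed in; nothing more can be done
None
```

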